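# Lay out the left-hand and right-hand bracket kits

### The job

Make up two shelf-bracket kits on the plywood boards: the left-hand bracket and the rectangular wooden block on the board that shows their dark silhouettes, the right-hand bracket and the round wooden blank on the other, which shows theirs. Set each thing, the same way up as now, centred on its own silhouette and turned to match it, and let go. Leave the wax tin, sanding block and whetstone where they are.

Things in the scene. Friction and masses are not known exactly. Their poses are not given: they have to be found in the camera images.
- left_bracket: Left-hand dark steel bracket, loose, 0.22 kg: flat L foot 8 mm thick, square post 20 x 20 mm to grip, top 40 mm up. Origin: underside, below the post's centre; z up. Long arm (26 mm wide) along x from -29 to +51 mm; short arm at x -29 to -3 mm, out to y = +43 mm. From above, long arm pointing away from you, the short arm at the near end points LEFT. Starts on the bench, left of the boards.
- right_bracket: Right-hand bracket, mirror image of the left-hand one, same sizes and origin: long arm along x from -29 to +51 mm, short arm out to y = -43 mm. From above, long arm pointing away from you, the short arm points RIGHT. Starts on the bench, left of the boards.
- block: Pale rectangular wooden block, loose, 42 (x) x 58 (y) x 26 mm high. Origin: centre of the underside, z up. Starts on the bench, left of the boards.
- blank: Round pale wooden blank with softened edges, loose, 60 mm across and 50 mm high, standing upright. Origin: centre of the underside, z up. Starts on the bench, left of the boards; its turn about the vertical does not matter.
- left_board: Kit board with dark flat silhouettes of the left-hand bracket and a rectangle: plywood, fixed, 120 (x) x 170 (y) x 8 mm, no rim, the nearer or farther. Origin: centre of underside, top at z = 8 mm, x roughly away from robot. Silhouettes (2 mm oversize): left-hand bracket, post at (-11, +18) mm, long arm along board +x, short arm to +y; block centred at (0, -50) mm, 42 mm side along board x.
- right_board: Kit board with the right-hand bracket's silhouette and a disc: plywood, fixed, 120 (x) x 170 (y) x 8 mm, else as the other board. Silhouettes: right-hand bracket, post at (-11, -18) mm, long arm along board +x, short arm to -y; round blank, a disc centred at (0, +50) mm.
- wax_tin: Bystander: round tin of dark red wax, loose, 66 mm across, 28 mm high, farther left than the kit parts. Origin: centre of the underside, z up. Leave it alone.
- sanding_block: Bystander: brown hardwood sanding block, loose, 64 (x) x 84 (y) x 30 mm, to the right of the kit boards. Origin: centre of the underside, z up. Leave it alone.
- whetstone: Bystander: dark grey whetstone, loose, 110 (x) x 59 (y) x 22 mm, beyond the kit boards. Origin: centre of the underside, z up. Leave it alone.

How it is judged:
At the end, for the whole second after the job is handed in: Each of the four things rests on its kit board's top as it stood, released and still, within 13 mm of its silhouette along each board axis and (but for the round blank) turned to match within 0.26 rad; brackets point as drawn, the block may be end for end; bystanders moved under 20 mm (x of left_bracket in the frame of left_board between -0.024 and 0.002 m and y of left_bracket in the frame of left_board between 0.005 and 0.031 m and z of left_bracket in the frame of left_board between 0.004 and 0.012 m and angle between each of left_bracket, block, right_bracket, blank's own z axis and vertical below 0.1 rad and linear speed of each of left_bracket, block, right_bracket, blank below 0.02 m/s and angle between the x axis of each of left_bracket, block and the x axis of left_board, either way round below 0.26 rad and y of left_board in the frame of left_bracket below 0 m and x of block in the frame of left_board between -0.013 and 0.013 m and y of block in the frame of left_board between -0.063 and -0.037 m and z of block in the frame of left_board between 0.004 and 0.012 m and x of right_bracket in the frame of right_board between -0.024 and 0.002 m and y of right_bracket in the frame of right_board between -0.031 and -0.005 m and z of right_bracket in the frame of right_board between 0.004 and 0.012 m and angle between the x axis of right_bracket and the x axis of right_board, either way round below 0.26 rad and y of right_board in the frame of right_bracket above 0 m and x of blank in the frame of right_board between -0.013 and 0.013 m and y of blank in the frame of right_board between 0.037 and 0.063 m and z of blank in the frame of right_board between 0.004 and 0.012 m); the robot touches nothing.
It fails at once if the wax tin is shifted more than 20 mm (distance of wax_tin from where it was at the start of the episode above 0.02 m).
It fails at once if the sanding block is shifted more than 20 mm (distance of sanding_block from where it was at the start of the episode above 0.02 m).
It fails at once if the whetstone is shifted more than 20 mm (distance of whetstone from where it was at the start of the episode above 0.02 m).
It also fails if it takes over 96 s, if anything falls off the work surface, if the arm or the gripper's body presses on something with over 40 N, if the wrist force passes 120 N, or if a joint passes its speed limit or range.

### The arm

A 7-joint arm with a two-finger parallel gripper is mounted at the origin on a cart in front of the work surface, level with it; the furniture and walls round the work are solid. World frame = base frame: x ahead of the robot, y to its left, z up, the work surface at z = 0. Lengths are in m, angles in rad, forces in N, time in s.
With the tool pointing down it reaches from about 0.425 to 0.875 m from the base axis. Payload 9.9 kg.
Tool frame: the origin (TCP) lies between the finger pads; the fingertips stand 8 mm ahead of it and the grasp point (between the pads) lies 11 mm behind it (arm.finger_overhang is the distance from the TCP to the fingertips, in m); z points along the fingers, y is the line along which they close (so a half turn about z gives the same grasp; the last joint's range is limited). The gripper opens to 85 mm and grips with 20 to 120 N. Pads are 22 mm wide; open, the fingers measure 114 mm over their backs; the gripper's body (76 mm by 85 mm) begins 54 mm behind the grasp point. The pads swing forward as they close: fully open they stand 13 mm farther back than shut.
Start: joints at [1.263, 0.576, 0.025, 1.437, -0.015, 1.129, -0.057], TCP at [0.15, -0.658, 0.239] pointing down, gripper open.
Joint ranges: [-2.76, 2.76], [-0.34, 2.15], [-1.52, 1.57], [0.19, 2.46], [-1.09, 4.23], [0.17, 1.99], [-2.82, 2.82]. Speed limits (rad/s): [2.22, 2.22, 3.01, 3.01, 3.14, 3.14, 3.14].

### API

Orientations are given as a unit quaternion [x, y, z, w].
In Python, from station import arm gives the robot as it stands.
- The arm moves only by the tool jog_arm, never from a script. Its argument "motion" is a list of rows, each a list of 7 numbers: the shift along the world's x, y, z in cm, then the turn, a rotation vector about the world's x, y, z in degrees, then the closure in counts, from 0 (fully open) to 255 (shut). A call has 1 to 5 rows; each row is the pose to reach, as a shift and turn from the pose commanded when the call began; what a row does not reach only later rows make up. A row lasts 1/10 s, in which the tool goes at most 50 mm and 8.59 degrees, less where a joint would pass 70% of its speed; a pose out of reach is approached as far as the arm can. A call with a gripper value outside its range is refused whole. The fingers move at their own pace and stop on an object; "force" is the grip in N (left out, the last holds). Time passes only in rows, so rows that repeat a pose let the fingers close. It gives the time, the measured TCP pose, the force, the opening and the grip force at its end, in the units of the state.
- arm.get_obs(): the state, without advancing time (a new reading comes with each control period).
- arm.read_camera(name): name is "side" or "top" or "wrist"; returns (picture, depth): 400x640x3 uint8, red, green, blue; 400x640 float32, m along the optical axis (not along the pixel's ray), 0 where there is no reading.
- arm.camera_params(name): a dict with "camera_matrix" (3x3 intrinsics, pixels), "rvec" (rotation vector, rad) and "tvec" (3), from world to camera coordinates, as OpenCV has them; the wrist camera has in their place "T_tool_cam" (4x4, takes a point from camera to tool coordinates, whose origin is the TCP and whose axes are the flange's). Camera axes: x right, y down, z forward; pixel columns grow to the right and rows downward; lengths in m; the calibration is good to about 2 mm. The wrist camera is an equidistant fisheye: a pixel r from the principal point sees the ray r / f radians off the axis. A picture is of the moment at which its call begins: read the wrist's pose just before it. camera_params takes no time and is no camera call.
- arm.sign_off(): hands the job in; it is judged then, once.
Trained networks look in the newest picture that a camera, given by its name, has taken for a name from the list of things; names that differ only in an ending like _2 or _b are one class to them, and where a whole thing is asked for, a point or a joint stands for the part that bears it (a point fixed in the world has none). Each returns a list of dicts, best first, with "confidence" (0 to 1); they miss things now and then, are a little off and sometimes report something else, mostly with a low value. They report only what shows in the picture. A call takes as long as a camera call.
- arm.spot_in(camera, query): "point" ([x, y, z] in m, in world coordinates, good to about 4 mm: the middle of the surface that is visible of it).
- arm.masks_of(camera, query): "region" (400x640 bool, what is visible of it).
- arm.landmark_of(camera, query): "point" ([x, y, z] in m, in world coordinates, good to about 4 mm: a listed point, or the origin of a listed thing).
The state is a dict: "time": time; "q": joint angles; "qvel": joint speeds; "joint_torque": joint torques, N m; "eef_pos": TCP position; "eef_rot": TCP orientation; "wrist_force": force on the tool from outside, world axes, zero at the start; "moment": the same for the moment, N m; "width": finger opening in m; "grip_force": force on a finger pad.
Only numpy, scipy, OpenCV 4.12 (cv2) and the standard library are available. Lean on these libraries where they do the work, as an engineer would, in place of code of your own. Each camera call takes 0.05 s, during which the arm holds its last target. There are 200 camera calls.

## Working session

There is one attempt and no reset: what is moved stays moved. The work goes in short steps, Python scripts to look and compute and a tool call to move; the robot and the scene stay as the last step left them, time stands still between calls to the robot, and variables do not carry over. Pictures are saved under pics/ and viewed, at most 14 in all, crops included, and the job is handed in when it is done.

Besides the shell and the picture viewer there is one more tool, called after ">>>" by a JSON object that holds its "name" and its "arguments". jog_arm: Moves the arm, as the interface text tells. Its arguments: {"type":"object","properties":{"motion":{"type":"array"},"force":{"type":"number"}},"required":["motion"]}

```bash
mkdir -p pics; ls
cat > h.py <<'E'
import numpy as np, cv2
from station import arm
def save(im,n): cv2.imwrite(f'pics/{n}.png',im[:,:,::-1])
def pts(cam,d):
    p=arm.camera_params(cam);K=np.array(p['camera_matrix']);R=cv2.Rodrigues(np.array(p['rvec'],float))[0];t=np.array(p['tvec']).reshape(3)
    v,u=np.mgrid[:400,:640]
    c=np.stack([(u-K[0,2])/K[0,0]*d,(v-K[1,2])/K[1,1]*d,d],-1)
    return (c-t)@R
E
python3 - <<'E'
from h import *
o=arm.get_obs();print({k:np.round(v,3) for k,v in o.items()})
im={}
for c in ('top','side'):
    a,d=arm.read_camera(c);im[c]=a;save(a,c+'0');np.save(c+'d.npy',d);
    p=arm.camera_params(c);R=cv2.Rodrigues(np.array(p['rvec'],float))[0];print(c,np.round(-R.T@np.array(p['tvec']).reshape(3),3),np.round(p['camera_matrix'],1).tolist())
for n in ['left_bracket','right_bracket','block','blank','left_board','right_board','wax_tin','sanding_block','whetstone']:
    for c in ('top','side'):
        print(n,c,[(np.round(r['point'],3).tolist(),round(r['confidence'],2)) for r in arm.landmark_of(c,n)[:3]])
E
```

```text
pics
{'time': np.float64(0.0), 'q': array([ 1.263,  0.576,  0.025,  1.438, -0.015,  1.129, -0.057]), 'qvel': array([-0.001, -0.   , -0.001, -0.001, -0.001,  0.003, -0.001]), 'joint_torque': array([ 0.0000e+00, -7.6574e+01,  2.2510e+00, -2.8597e+01,  1.5000e-02,
        1.3000e-02, -0.0000e+00]), 'eef_pos': array([ 0.15 , -0.658,  0.238]), 'eef_rot': array([ 0.994,  0.112, -0.   , -0.001]), 'wrist_force': array([ 0.176,  0.078, -0.823]), 'moment': array([ 0.007, -0.003,  0.043]), 'grip_force': np.float64(0.0), 'width': np.float64(0.086)}
top [ 0.464 -0.045  1.037] [[382.4, 0.0, 317.5], [0.0, 382.4, 203.3], [0.0, 0.0, 1.0]]
side [ 0.661 -1.3    0.77 ] [[436.3, 0.0, 312.7], [0.0, 436.3, 193.5], [0.0, 0.0, 1.0]]
left_bracket top [([0.429, 0.243, 0.0], 0.95)]
left_bracket side [([0.427, 0.241, -0.003], 0.64), ([0.562, 0.114, 0.003], 0.17)]
right_bracket top [([0.566, 0.119, -0.002], 0.78)]
right_bracket side [([0.563, 0.113, 0.001], 0.49)]
block top [([0.418, 0.106, -0.003], 0.88)]
block side []
blank top [([0.747, -0.23, 0.002], 0.68), ([0.531, -0.13, 0.002], 0.62)]
blank side [([0.53, -0.134, 0.001], 0.73)]
left_board top [([0.425, -0.304, 0.002], 0.86)]
left_board side [([0.428, -0.299, -0.001], 0.97)]
right_board top [([0.596, -0.304, 0.0], 0.92), ([0.428, 0.246, -0.004], 0.56)]
right_board side [([0.604, -0.302, 0.001], 0.58)]
wax_tin top [([0.49, 0.358, -0.001], 0.73)]
wax_tin side [([0.491, 0.357, -0.002], 0.71)]
sanding_block top [([0.471, -0.45, 0.001], 0.63)]
sanding_block side [([0.473, -0.451, 0.002], 0.7), ([0.529, -0.134, -0.003], 0.35), ([0.429, 0.247, -0.002], 0.2)]
whetstone top [([0.747, -0.23, 0.0], 0.59)]
whetstone side [([0.745, -0.234, 0.002], 0.66)]
```

View pics/top0.png

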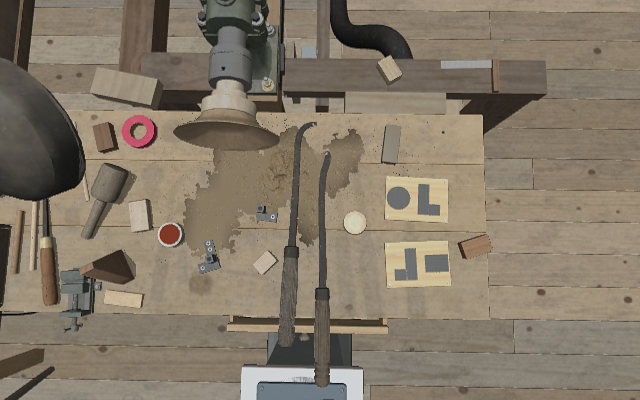

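View pics/side0.png

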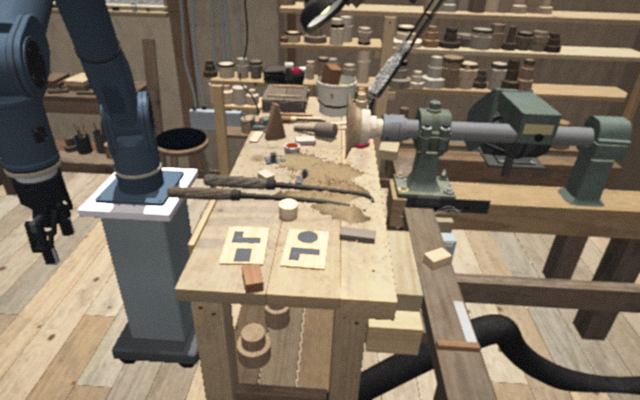

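Top view: image up is +x and left is +y. The left bracket is at (209,257), the right bracket at (265,213), the block at (264,262), and the blank at (355,222). The right board is the far one (417,199) and the left board the near one (418,264). Two long turning tools lie between the parts and the boards, and a lathe chuck overhangs at (227,130). The side view agrees.

Run:
```python
from h import *
for c in ('top','side'):
    arm.read_camera(c); d=np.load(c+'d.npy');P=pts(c,d);im=cv2.imread(f'pics/{c}0.png')
    for n in ['left_bracket','right_bracket','block','blank','left_board','right_board']:
        r=[x for x in arm.masks_of(c,n) if x['confidence']>.3]
        for q in r[:2]:
            m=q['region']&(d>0);X=P[m]
            z=np.percentile(X[:,2],[5,50,95])
            sel=X[X[:,2]>z[2]-.006] if 'board' not in n else X
            rect=cv2.minAreaRect((X[:,:2]*1000).astype(np.float32))
            print(c,n,round(q['confidence'],2),m.sum(),'z',z.round(3),'topc',sel.mean(0).round(3),'rect',np.round(rect[0],0),np.round(rect[1],0),round(rect[2],1))
            if 'board' in n:
                dk=(im.max(2)<120)&m
                k,l,s,ce=cv2.connectedComponentsWithStats(dk.astype(np.uint8))
                for i in range(1,k):
                    if s[i,4]>40:
                        Y=P[(l==i)];rr=cv2.minAreaRect((Y[:,:2]*1000).astype(np.float32));print('   sil',s[i,4],Y.mean(0).round(4),np.round(rr[0]),np.round(rr[1]),round(rr[2],1))
    if c=='top':
        # height map of the bench, 3 cm cells
        H=P[::1];ok=(d>0)
        for x in np.arange(.80,.24,-.04):
            row=[]
            for y in np.arange(.44,-.56,-.04):
                mm=ok&(abs(P[...,0]-x)<.02)&(abs(P[...,1]-y)<.02)
                row.append('%4d'%(np.percentile(P[mm][:,2],98)*1000) if mm.sum()>3 else '   .')
            print('%.2f'%x,''.join(row))
print(arm.camera_params('wrist'))
```

```text
top left_bracket 0.73 464 z [0.001 0.007 0.04 ] topc [0.427 0.246 0.039] rect [433. 262.] [82. 58.] 16.9
top right_bracket 0.73 261 z [0.004 0.008 0.04 ] topc [0.56  0.118 0.039] rect [549. 105.] [58. 38.] 83.4
top block 0.67 316 z [0.013 0.025 0.028] topc [0.42  0.103 0.025] rect [422. 104.] [41. 55.] 45.0
top blank 0.59 429 z [0.041 0.048 0.051] topc [ 0.527 -0.131  0.048] rect [ 527. -131.] [57. 59.] 27.6
top left_board 0.62 2884 z [0.004 0.007 0.01 ] topc [ 0.422 -0.301  0.007] rect [ 423. -301.] [120. 171.] 3.7
   sil 420 [ 0.4155 -0.2761  0.0074] [ 421. -269.] [79. 57.] 0.9
   sil 369 [ 0.4258 -0.3512  0.0075] [ 425. -351.] [42. 61.] 1.1
0.80   21   2   3   2   .   . 254 255 239   2   5  13   8   2   3   2  21  23   3   2   3   2   2   1   .
0.76   20   5   2   2   . 234 260 262 249  12  14  12   3   7   8   5  23  23   3   2   2   3   3   2   .
0.72   20   3   3   2 252 289 304 310 299 276 211  14  10  11  10   5  23  24   2   2   2   3   2   2   .
0.68    3   2   3 616  29  10  13  11  17  35  30  15  12  12   7   3  20  22   2   2   3   2   1   2   .
0.64    2   3   3 625 61
[... 1607 characters left out ...]
 [ 0.424 -0.312  0.009] rect [ 424. -302.] [120. 177.] 3.2
side right_board 0.94 1649 z [0.005 0.01  0.012] topc [ 0.597 -0.312  0.009] rect [ 596. -295.] [195. 122.] 87.7
{'camera_matrix': array([[309.70691629,   0.        , 321.89080184],
       [  0.        , 309.70691629, 203.08957726],
       [  0.        ,   0.        ,   1.        ]]), 'T_tool_cam': array([[-6.63723828e-04, -9.52465584e-01, -3.04645484e-01,
         7.85428351e-02],
       [ 9.99999762e-01, -6.90013885e-04, -2.13664473e-05,
        -9.80680356e-04],
       [-1.89858808e-04, -3.04645426e-01,  9.52465815e-01,
        -1.34882386e-01],
       [ 0.00000000e+00,  0.00000000e+00,  0.00000000e+00,
         1.00000000e+00]])}
```

Run:
```python
from h import *
im=cv2.imread('pics/top0.png');d=np.load('topd.npy');P=pts('top',d)
a=cv2.resize(im[190:285,190:300],None,fx=5,fy=5,interpolation=cv2.INTER_CUBIC);cv2.imwrite('pics/crop1.png',a)
hsv=cv2.cvtColor(im,cv2.COLOR_BGR2HSV)
for nm,(u0,u1,v0,v1) in {'R':(378,456,170,230),'L':(378,458,234,294)}.items():
    w=np.zeros((400,640),bool);w[v0:v1,u0:u1]=1
    m=w&(P[...,2]>.005)&(d>0);m=cv2.morphologyEx(m.astype(np.uint8),cv2.MORPH_OPEN,np.ones((5,5)))>0
    X=P[m];r=cv2.minAreaRect((X[:,:2]*1000).astype(np.float32));print(nm,m.sum(),np.round(r[0],1),np.round(r[1]),round(r[2],1))
    dk=(im.max(2)<120)&m
    k,l,s,ce=cv2.connectedComponentsWithStats(dk.astype(np.uint8))
    for i in range(1,k):
        if s[i,4]>40:
            Y=P[l==i];rr=cv2.minAreaRect((Y[:,:2]*1000).astype(np.float32));print('   sil',s[i,4],Y.mean(0).round(4),np.round(rr[0]),np.round(rr[1]),round(rr[2],1))
# handle edges near block, z>12mm
for x in (.38,.42,.46):
    m=(abs(P[...,0]-x)<.008)&(d>0)&(P[...,1]>-.1)&(P[...,1]<.16)&(P[...,2]>.014)
    print(x,np.unique(P[m][:,1].round(2)))
# right bracket foot points
m=(d>0)&(abs(P[...,0]-.56)<.07)&(abs(P[...,1]-.11)<.07)&(P[...,2]>.02);print('tall near right br',P[m][::6].round(3).tolist())
```

```text
R 705 [ 586.5 -298.8] [154.  96.] 76.8
   sil 68 [ 0.6123 -0.3197  0.0075] [ 617. -319.] [39. 23.] 18.8
   sil 206 [ 0.5934 -0.2523  0.0077] [ 592. -255.] [44. 61.] 37.6
   sil 121 [ 0.5702 -0.3217  0.008 ] [ 570. -322.] [25. 37.] 0.9
L 864 [ 414.5 -300.2] [108. 166.] 5.6
   sil 75 [ 0.4452 -0.2773  0.0075] [ 446. -278.] [29. 19.] 1.8
   sil 135 [ 0.433  -0.3466  0.0079] [ 433. -346.] [53. 27.] 72.4
   sil 52 [ 0.4113 -0.3403  0.0077] [ 412. -346.] [16. 34.] 1.1
0.38 [-0.06 -0.05 -0.04  0.02  0.03  0.04  0.05  0.06]
0.42 [-0.06 -0.05 -0.04  0.02  0.03  0.04  0.05  0.07  0.08  0.09  0.1   0.11
  0.12  0.13  0.14]
0.46 [-0.06 -0.05 -0.04  0.02  0.03  0.04  0.05]
tall near right br [[0.63, 0.108, 0.061], [0.621, 0.121, 0.064], [0.629, 0.085, 0.021], [0.625, 0.087, 0.023], [0.623, 0.09, 0.021], [0.62, 0.093, 0.021], [0.615, 0.087, 0.022], [0.593, 0.104, 0.064], [0.585, 0.081, 0.02], [0.569, 0.112, 0.039], [0.567, 0.115, 0.04], [0.564, 0.12, 0.041], [0.561, 0.128, 0.037], [0.561, 0.112, 0.039], [0.559, 0.12, 0.038], [0.556, 0.128, 0.037], [0.556, 0.112, 0.038], [0.553, 0.12, 0.04], [0.552, 0.127, 0.024], [0.551, 0.109, 0.037], [0.503, 0.041, 0.024]]
```

View pics/crop1.png

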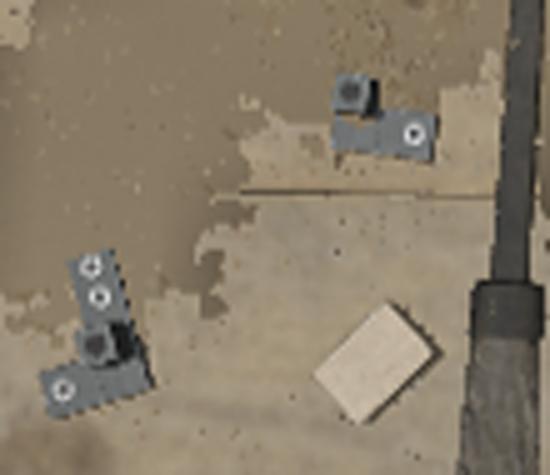

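>>> {"name": "jog_arm", "arguments": {"motion": [[5,5,0,0,0,8,0],[9,10,0,0,0,16,0],[13,15,0,0,0,24,0],[17,20,0,0,0,32,0],[20,25,0,0,0,40,0]], "force": 40}}

```text
time: 2.2
eef_pos: [0.3105, -0.4645, 0.2395]
eef_rot: [0.894, 0.448, 0.0, 0.0]
wrist_force: [0.6, 0.4, -0.5]
width: 0.0857
grip_force: 0.0
```

The crop shows the left bracket at (97,345) with its long arm up and turned about 17°. The block is at (378,365), turned about 45°. On the right bracket at (355,95) only the short arm shows, and the long arm seems hidden by sawdust. I'll look at that one with the wrist camera later.

Run:
```python
from h import *
im=cv2.imread('pics/top0.png');d=np.load('topd.npy');P=pts('top',np.where(d>0,d,1))
p=arm.camera_params('top');K=np.array(p['camera_matrix']);R=cv2.Rodrigues(np.array(p['rvec'],float))[0];t=np.array(p['tvec']).reshape(3)
C=-R.T@t
def plane(u,v,z=.008):
    r=R.T@np.stack([(u-K[0,2])/K[0,0],(v-K[1,2])/K[1,1],np.ones_like(u,float)]);s=(z-C[2])/r[2];return (C[:,None]+s*r)[:2].T
for nm,(u0,u1,v0,v1) in {'R':(388,446,180,220),'L':(388,448,243,286)}.items():
    dk=np.zeros((400,640),np.uint8);dk[v0:v1,u0:u1]=(im.max(2)<140)[v0:v1,u0:u1]
    k,l,s,ce=cv2.connectedComponentsWithStats(dk)
    for i in range(1,k):
        if s[i,4]>40:
            v,u=np.nonzero(l==i);Y=plane(u.astype(float),v.astype(float));rr=cv2.minAreaRect((Y*1000).astype(np.float32));print(nm,s[i,4],Y.mean(0).round(4),np.round(rr[0]),np.round(rr[1]),round(rr[2],1))
```

```text
R 442 [ 0.5884 -0.3259] [ 596. -333.] [57. 82.] 89.3
R 404 [ 0.5985 -0.2514] [ 599. -252.] [57. 58.] 89.8
L 455 [ 0.4146 -0.276 ] [ 422. -270.] [81. 58.] 1.0
L 381 [ 0.4253 -0.3502] [ 425. -351.] [42. 59.] 0.9
```

>>> {"name": "jog_arm", "arguments": {"motion": [[5,5,-2,0,0,8,0],[9,10,-4,0,0,16,0],[13,15,-6,0,0,24,0],[16,20,-8,0,0,32,0],[18,25,-9,0,0,37,0]]}}

```text
time: 2.7
eef_pos: [0.4563, -0.2761, 0.1674]
eef_rot: [0.706, 0.708, 0.0, 0.0]
wrist_force: [0.6, -0.5, 0.5]
width: 0.0855
grip_force: 0.0
```

>>> {"name": "jog_arm", "arguments": {"motion": [[3,5,-2,0,0,0,0],[5,9,-4,0,0,0,0],[7.3,14.3,-6,0,0,0,0],[7.3,14.3,-6,0,0,0,0],[7.3,14.3,-6,0,0,0,0]]}}

```text
time: 3.2
eef_pos: [0.5292, -0.13, 0.107]
eef_rot: [0.706, 0.708, 0.001, -0.001]
wrist_force: [0.4, -0.1, -0.2]
width: 0.0852
grip_force: 0.0
```

```bash
cat >> h.py <<'E'
def look(n,name=None):
    from scipy.spatial.transform import Rotation as Ro
    o=arm.get_obs();a,d=arm.read_camera('wrist')
    if name: save(a,name)
    p=arm.camera_params('wrist');K=np.array(p['camera_matrix']);T=np.eye(4);T[:3,:3]=Ro.from_quat(o['eef_rot']).as_matrix();T[:3,3]=o['eef_pos'];T=T@np.array(p['T_tool_cam'])
    v,u=np.mgrid[:400,:640];x=(u-K[0,2])/K[0,0];y=(v-K[1,2])/K[1,1];r=np.hypot(x,y)+1e-9;k=np.tan(np.minimum(r,1.5))/r
    W=np.stack([x*k*d,y*k*d,d],-1)@T[:3,:3].T+T[:3,3]
    print('tcp',np.round(o['eef_pos'],4),'q',np.round(o['q'],2))
    for q in n:
        print(q,[(np.round(r['point'],3).tolist(),round(r['confidence'],2)) for r in arm.landmark_of('wrist',q)[:2]])
        for s in arm.masks_of('wrist',q)[:1]:
            X=W[s['region']&(d>0)]
            if len(X)<30: continue
            z=np.percentile(X[:,2],97);Y=X[X[:,2]>z-.007];b=cv2.minAreaRect((Y[:,:2]*1000).astype(np.float32));c=cv2.minAreaRect((X[:,:2]*1000).astype(np.float32))
            print('  mask',len(X),round(s['confidence'],2),'topz',z.round(3),'top rect',np.round(b[0]),np.round(b[1]),round(b[2],1),'full',np.round(c[0]),np.round(c[1]),round(c[2],1))
    return a,d,W
E
python3 - <<'E'
from h import *
look(['blank'],'w1')
E
```

```text
tcp [ 0.5292 -0.13    0.107 ] q [ 0.39  0.56 -0.35  1.93  0.28  0.7  -0.12]
blank [([0.528, -0.128, -0.002], 0.62)]
  mask 6165 0.61 topz 0.051 top rect [ 530. -130.] [59. 59.] 87.4 full [ 526. -138.] [73. 71.] 21.3
```

View pics/w1.png

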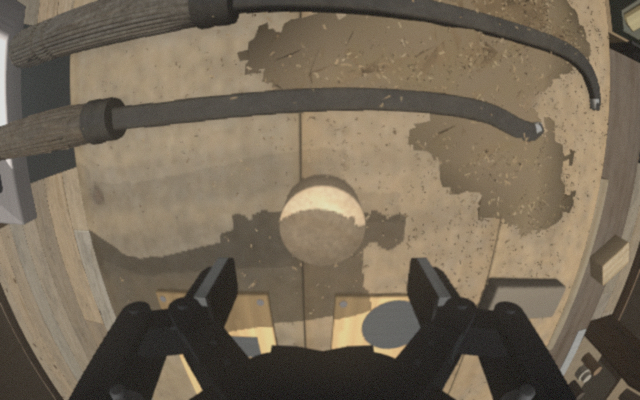

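The wrist view shows the blank at (322,220), centred between the open fingers, with clear space on both sides.

>>> {"name": "jog_arm", "arguments": {"motion": [[0,0,-4,0,0,0,0],[0,0,-8.2,0,0,0,0],[0,0,-8.2,0,0,0,0],[0,0,-8.2,0,0,0,255],[0,0,-8.2,0,0,0,255]], "force": 40}}

```text
time: 3.85
eef_pos: [0.5291, -0.1353, 0.0279]
eef_rot: [0.709, 0.706, 0.001, 0.001]
wrist_force: [2.1, 0.6, 2.3]
width: 0.0592
grip_force: 2.9
```

>>> {"name": "jog_arm", "arguments": {"motion": [[0,0,0,0,0,0,255],[0,0,0,0,0,0,255],[0,0,0,0,0,0,255],[0,0,2,0,0,0,255],[0,0,5,0,0,0,255]]}}

```text
time: 4.35
eef_pos: [0.5276, -0.1345, 0.0769]
eef_rot: [0.708, 0.706, -0.0, -0.0]
wrist_force: [0.4, 0.3, -0.9]
width: 0.0577
grip_force: 43.5
```

>>> {"name": "jog_arm", "arguments": {"motion": [[2.5,-4,0,0,0,0,255],[5,-8,0,0,0,0,255],[7.1,-12.1,0,0,0,0,255],[7.1,-12.1,0,0,0,0,255],[7.1,-12.1,-2,0,0,0,255]]}}

```text
time: 4.85
eef_pos: [0.6013, -0.2583, 0.0594]
eef_rot: [0.709, 0.705, 0.001, 0.003]
wrist_force: [1.3, 1.2, -1.4]
width: 0.058
grip_force: 43.6
```

Run:
```python
from h import *
a,d,W=look(['right_board','blank'],'w2')
print(arm.get_obs()['wrist_force'])
```

```text
tcp [ 0.6013 -0.2583  0.0594] q [ 0.53  0.74 -0.33  1.68  0.32  0.77  0.04]
right_board []
  mask 14083 0.73 topz 0.01 top rect [ 599. -293.] [155. 120.] 87.7 full [ 599. -293.] [155. 126.] 87.7
blank [([0.604, -0.252, 0.031], 0.86)]
  mask 13835 0.56 topz 0.082 top rect [ 602. -254.] [60. 58.] 88.7 full [ 595. -284.] [ 74. 121.] 1.6
[-0.44875145 -1.08528168 -0.63832424]
```

View pics/w2.png

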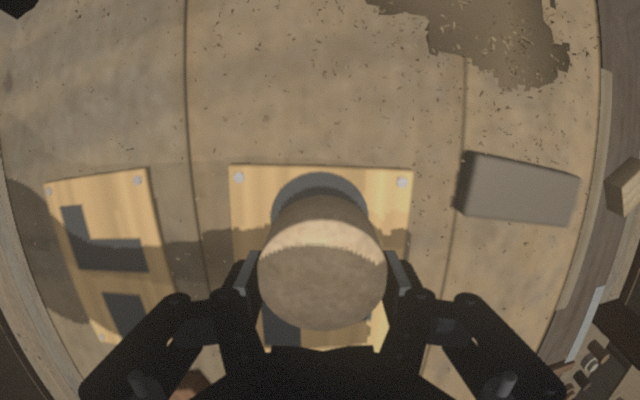

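The held blank at (322,270) is over the disc, whose rim shows at (320,190).

>>> {"name": "jog_arm", "arguments": {"motion": [[-0.3,0.2,-1.2,0,0,0,255],[-0.3,0.2,-2.0,0,0,0,255],[-0.3,0.2,-2.3,0,0,0,255],[-0.3,0.2,-2.3,0,0,0,255],[-0.3,0.2,-2.3,0,0,0,120]]}}

```text
time: 5.6
eef_pos: [0.5959, -0.2531, 0.0353]
eef_rot: [0.708, 0.706, -0.0, 0.0]
wrist_force: [-9.4, 4.0, 28.6]
width: 0.0575
grip_force: 47.3
```

>>> {"name": "jog_arm", "arguments": {"motion": [[0,0,0,0,0,0,0],[0,0,0,0,0,0,0],[0,0,0,0,0,0,0],[0,0,4,0,0,0,0],[0,0,9,0,0,0,0]]}}

```text
time: 6.1
eef_pos: [0.5944, -0.2528, 0.1211]
eef_rot: [0.708, 0.706, -0.001, -0.003]
wrist_force: [1.4, -0.4, 0.1]
width: 0.0853
grip_force: 0.0
```

>>> {"name": "jog_arm", "arguments": {"motion": [[0,5,1,0,0,0,0],[-1,10,2,0,0,0,0],[-2,15,3,0,0,0,0],[-3,20,4,0,0,0,0],[-3,25,4,0,0,0,0]]}}

```text
time: 6.6
eef_pos: [0.5655, -0.0087, 0.1636]
eef_rot: [0.708, 0.706, 0.0, 0.0]
wrist_force: [1.6, -0.0, -0.2]
width: 0.0856
grip_force: 0.0
```

>>> {"name": "jog_arm", "arguments": {"motion": [[0,5,0,0,0,-3,0],[0,9,0,0,0,-6,0],[0,12,0,0,0,-6,0],[0,12,0,0,0,-6,0]]}}

```text
time: 7.0
eef_pos: [0.5656, 0.1161, 0.1627]
eef_rot: [0.742, 0.671, 0.001, -0.001]
wrist_force: [0.4, -0.3, -0.5]
width: 0.0857
grip_force: 0.0
```

Run:
```python
from h import *
a,d,W=look(['right_bracket'],'w3')
```

```text
tcp [0.5656 0.1161 0.1627] q [-0.05  0.52 -0.36  1.79  0.23  0.86 -0.61]
right_bracket [([0.563, 0.114, -0.002], 0.86)]
  mask 1825 0.83 topz 0.041 top rect [564. 119.] [20. 19.] 84.0 full [552. 105.] [56. 40.] 82.5
```

View pics/w3.png

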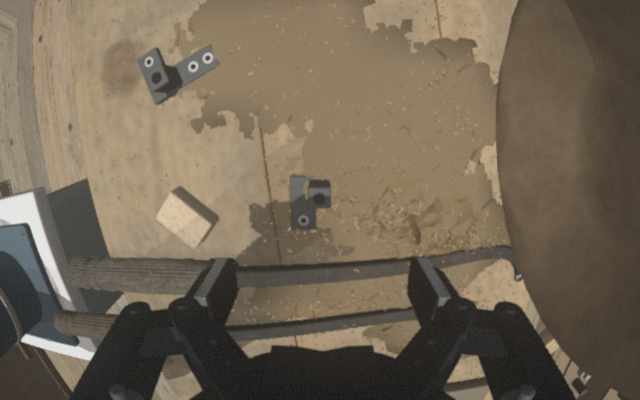

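The right bracket's post is at (318,193), with the short arm at (303,203). The long arm is under the sawdust to its right. The lathe faceplate at the far right stays clear of the gripper.

Run:
```python
from h import *
a,d,W=look([])
for x in np.arange(.53,.66,.01):
    print('%.2f'%x,*['%4d'%(1000*np.percentile(W[m][:,2],90)) if (m:=(abs(W[...,0]-x)<.005)&(abs(W[...,1]-y)<.005)&(d>0)&(d<.35)).sum()>5 else '   .' for y in np.arange(.16,.05,-.01)])
```

```text
tcp [0.5662 0.1091 0.1623] q [-0.04  0.52 -0.35  1.79  0.23  0.86 -0.61]
0.53    1    1    3  237  235  235    8    8    8    4    1
0.54    1    3    3  248  250    9    9    9    9    1    1
0.55    6    6    7  254  238   39    9    9    9    4    1
0.56    6    7    8  254  246   41    8    8    5    1    1
0.57    7    7    9   39  247   41   10    6    5    4    3
0.58    7    6    8  254  243   16   14   15    7    6    5
0.59    5    6    7  254  249   61   61   12   10    7    5
0.60    6    7    7  240  248  235  235   13   14    9    4
0.61    8    7    9   13  232  230  225  223   16   11    5
0.62    7    5   13   11  256  251  242  240   21   13   10
0.63    7    7    7    8  258  251  240  234   22   18   13
0.64    8    8    8   16  252  254  224  224   20   17   15
0.65    8    9    9   12   20   25   25   20   25   23   18
```

Run:
```python
from h import *
a,d,W=look([],'w3b')
m=(abs(W[...,0]-.6)<.06)&(abs(W[...,1]-.11)<.05)&(W[...,2]>.018)&(W[...,2]<.12)&(d>0)
b=a.copy();b[m]=[255,0,0]
v,u=np.nonzero(m&(W[...,2]>.045));print(len(u),[(int(x),int(y),W[y,x].round(3).tolist()) for x,y in list(zip(u,v))[::8]])
o=np.hstack([a[140:260,260:440],b[140:260,260:440]]);save(cv2.resize(o,None,fx=2.2,fy=2.2,interpolation=cv2.INTER_CUBIC),'w3c')
```

```text
tcp [0.5663 0.1084 0.1624] q [-0.04  0.52 -0.35  1.79  0.23  0.86 -0.61]
372 [(396, 177, [0.628, 0.127, 0.06]), (397, 179, [0.629, 0.125, 0.059]), (397, 180, [0.629, 0.124, 0.058]), (399, 181, [0.63, 0.123, 0.06]), (377, 185, [0.611, 0.123, 0.065]), (387, 186, [0.619, 0.122, 0.066]), (386, 187, [0.618, 0.121, 0.067]), (387, 188, [0.619, 0.12, 0.066]), (352, 190, [0.592, 0.12, 0.06]), (350, 191, [0.59, 0.119, 0.058]), (381, 191, [0.614, 0.119, 0.068]), (351, 192, [0.591, 0.118, 0.06]), (382, 192, [0.615, 0.117, 0.066]), (360, 193, [0.598, 0.118, 0.064]), (353, 194, [0.592, 0.117, 0.061]), (376, 195, [0.609, 0.116, 0.069]), (392, 195, [0.622, 0.115, 0.071]), (396, 196, [0.626, 0.112, 0.064]), (394, 197, [0.623, 0.114, 0.072]), (372, 198, [0.606, 0.115, 0.073]), (396, 198, [0.626, 0.112, 0.067]), (393, 199, [0.624, 0.11, 0.065]), (362, 200, [0.598, 0.113, 0.068]), (397, 200, [0.626, 0.11, 0.067]), (393, 201, [0.624, 0.108, 0.064]), (378, 202, [0.61, 0.111, 0.071]), (402, 202, [0.633, 0.105, 0.058]), (397, 203, [0.626, 0.108, 0.068]), (378, 204, [0.61, 0.109, 0.071]), (398, 204, [0.627, 0.107, 0.069]), (374, 205, [0.607, 0.109, 0.07]), (354, 206, [0.592, 0.107, 0.063]), (385, 206, [0.616, 0.106, 0.069]), (354, 207, [0.592, 0.105, 0.06]), (370, 207, [0.604, 0.107, 0.07]), (354, 208, [0.592, 0.105, 0.063]), (399, 208, [0.629, 0.101, 0.062]), (390, 209, [0.62, 0.103, 0.069]), (361, 210, [0.597, 0.104, 0.064]), (390, 210, [0.62, 0.103, 0.069]), (366, 211, [0.601, 0.105, 0.071]), (397, 211, [0.626, 0.1, 0.067]), (385, 212, [0.616, 0.1, 0.066]), (374, 213, [0.607, 0.102, 0.071]), (374, 214, [0.607, 0.101, 0.07]), (391, 215, [0.622, 0.096, 0.062]), (358, 219, [0.595, 0.093, 0.056])]
```

View pics/w3c.png

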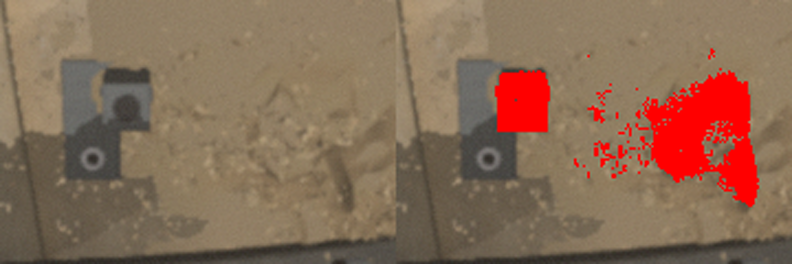

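The depth shows a camouflaged heap of shavings about 70 mm high at x 0.585–0.635, over the long arm. I'll grip the post across its y faces to stay clear of it, draw the bracket out toward −x, then lift.

>>> {"name": "jog_arm", "arguments": {"motion": [[0,0,0,0,0,8.5,0],[0,0,0,0,0,17,0],[0,0,0,0,0,25.5,0],[0,0,0,0,0,34,0],[0,0,0,0,0,42.5,0]]}}

```text
time: 7.75
eef_pos: [0.5665, 0.1081, 0.1627]
eef_rot: [0.45, 0.893, -0.0, 0.0]
wrist_force: [-0.0, 0.1, 0.2]
width: 0.0856
grip_force: 0.0
```

>>> {"name": "jog_arm", "arguments": {"motion": [[0,0,0,0,0,8.5,0],[0,0,0,0,0,17,0],[0,0,0,0,0,25.5,0],[0,0,0,0,0,34,60],[0,0,0,0,0,42.5,120]]}}

```text
time: 8.25
eef_pos: [0.5664, 0.1081, 0.1626]
eef_rot: [0.096, 0.995, -0.0, -0.0]
wrist_force: [-0.4, -0.2, -0.4]
width: 0.0588
grip_force: 0.0
```

>>> {"name": "jog_arm", "arguments": {"motion": [[0,0,0,0,0,4,120],[0,0,0,0,0,4,120],[0,0,0,0,0,4,120],[0,0,0,0,0,4,120]]}}

```text
time: 8.65
eef_pos: [0.5663, 0.1094, 0.1628]
eef_rot: [0.064, 0.998, -0.0, 0.0]
wrist_force: [-0.1, 0.0, -0.1]
width: 0.0451
grip_force: 0.0
```

Run:
```python
from h import *
a,d,W=look(['right_bracket'],'w4')
print(arm.get_obs()['eef_rot'].round(3),arm.get_obs()['width'])
```

```text
tcp [0.5663 0.1094 0.1628] q [ 0.22  0.6  -0.78  1.78  0.51  0.97  0.68]
right_bracket [([0.56, 0.117, -0.001], 0.84)]
  mask 2162 0.75 topz 0.041 top rect [563. 119.] [19. 21.] 84.0 full [555. 103.] [57. 47.] 84.6
[ 0.063  0.998 -0.     0.   ] 0.04496575788106647
```

>>> {"name": "jog_arm", "arguments": {"motion": [[-0.3,0.9,-3,0,0,0,120],[-0.3,0.9,-6,0,0,0,120],[-0.3,0.9,-9,0,0,0,120],[-0.3,0.9,-9,0,0,0,120],[-0.3,0.9,-9,0,0,0,120]]}}

```text
time: 9.3
eef_pos: [0.5632, 0.1193, 0.0731]
eef_rot: [0.062, 0.998, 0.0, -0.0]
wrist_force: [0.1, 1.4, 1.0]
width: 0.0454
grip_force: 0.0
```

>>> {"name": "jog_arm", "arguments": {"motion": [[0,0,-3,0,0,0,120],[0,0,-5,0,0,0,120],[0,0,-5,0,0,0,120],[0,0,-5,0,0,0,255],[0,0,-5,0,0,0,255]], "force": 60}}

```text
time: 9.8
eef_pos: [0.5644, 0.1193, 0.0248]
eef_rot: [0.063, 0.998, 0.0, 0.001]
wrist_force: [2.1, 0.2, -0.4]
width: 0.0188
grip_force: 59.1
```

>>> {"name": "jog_arm", "arguments": {"motion": [[0,0,0,0,0,0,255],[0,0,0,0,0,0,255],[0,0,0,0,0,0,255],[-0.5,0,0.2,0,0,0,255],[-1,0,0.2,0,0,0,255]]}}

```text
time: 10.3
eef_pos: [0.5532, 0.119, 0.0257]
eef_rot: [0.063, 0.998, 0.0, 0.001]
wrist_force: [-0.8, -0.3, -2.5]
width: 0.0188
grip_force: 58.7
```

>>> {"name": "jog_arm", "arguments": {"motion": [[-2,0,0.2,0,0,0,255],[-4,0,0.2,0,0,0,255],[-5,0,0.2,0,0,0,255],[-5,0,3,0,0,0,255],[-5,0,8,0,0,0,255]]}}

```text
time: 10.8
eef_pos: [0.5013, 0.1183, 0.1035]
eef_rot: [0.062, 0.998, -0.001, -0.003]
wrist_force: [2.1, 0.2, -2.6]
width: 0.0187
grip_force: 59.1
```

>>> {"name": "jog_arm", "arguments": {"motion": [[0,-2,3,0,0,0,255],[1,-6,4,0,0,0,255],[2,-11,4,0,0,0,255],[3,-16,4,0,0,0,255],[4,-21,4,0,0,2,255]]}}

```text
time: 11.3
eef_pos: [0.5428, -0.0902, 0.1453]
eef_rot: [0.045, 0.999, -0.0, 0.0]
wrist_force: [1.4, 0.6, -2.7]
width: 0.0192
grip_force: 59.5
```

>>> {"name": "jog_arm", "arguments": {"motion": [[1,-5,0,0,0,2,255],[2,-10,0,0,0,3,255],[3,-15,0,0,0,3,255],[4,-20,0,0,0,3,255],[4,-20,0,0,0,3,255]]}}

```text
time: 11.8
eef_pos: [0.5815, -0.2973, 0.1435]
eef_rot: [0.024, 1.0, -0.002, -0.001]
wrist_force: [0.8, -0.3, -3.1]
width: 0.0186
grip_force: 59.4
```

Run:
```python
from h import *
a,d,W=look(['right_bracket','right_board','blank'],'w5')
o=arm.get_obs();print(o['eef_rot'].round(3),o['width'],o['wrist_force'])
```

```text
tcp [ 0.5815 -0.2973  0.1435] q [ 0.85  0.73 -0.79  1.6   0.58  1.06  1.42]
right_bracket [([0.58, -0.298, 0.119], 0.59)]
right_board [([0.597, -0.301, 0.002], 0.83)]
  mask 835 0.7 topz 0.035 top rect [442.  64.] [50. 38.] 77.9 full [428.  98.] [ 64. 126.] 19.0
blank [([0.596, -0.251, 0.012], 0.87)]
  mask 4591 0.75 topz 0.059 top rect [ 589. -249.] [74. 58.] 5.3 full [ 594. -254.] [76. 60.] 73.5
[0.018 1.    0.    0.   ] 0.018688333048467114 [-0.60995794 -0.84264445 -3.09787368]
```

View pics/w5.png

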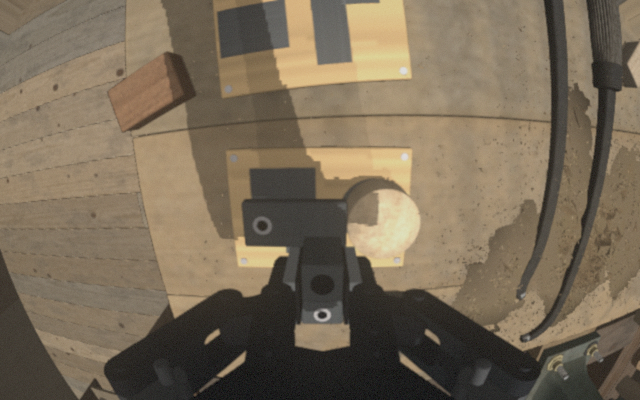

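The blank stands on its disc at (383,218). The held bracket's short arm is at (293,222), over the far board and pointing −y as it should.

>>> {"name": "jog_arm", "arguments": {"motion": [[0.5,-2.2,0,0,0,0,255],[0.5,-2.2,-4,0,0,0,255],[0.5,-2.2,-8,0,0,0,255],[0.5,-2.2,-9,0,0,0,255],[0.5,-2.2,-9,0,0,0,255]]}}

```text
time: 12.65
eef_pos: [0.587, -0.3089, 0.0538]
eef_rot: [0.018, 1.0, 0.001, -0.001]
wrist_force: [0.4, -0.5, -2.0]
width: 0.0185
grip_force: 59.3
```

Run:
```python
from h import *
a,d,W=look([],'w6')
o=arm.get_obs();print(o['eef_rot'].round(3),o['width'],o['wrist_force'])
```

```text
tcp [ 0.587  -0.3089  0.0538] q [ 0.82  0.84 -0.73  1.64  0.67  0.93  1.38]
[0.018 1.    0.    0.   ] 0.019018497083816643 [ 0.41878703  0.85041912 -2.78135809]
```

View pics/w6.png

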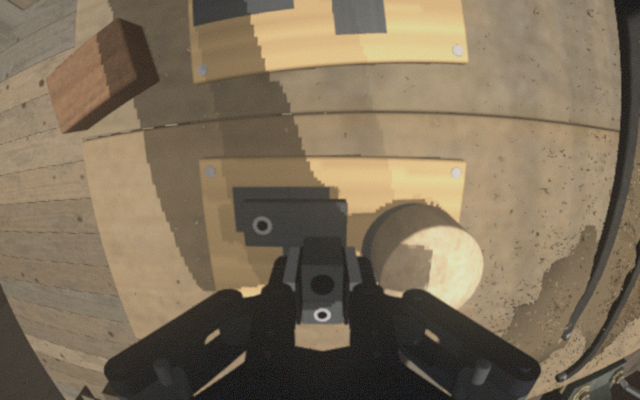

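The bracket sits just right of its silhouette, whose edge shows at x≈235, so it needs about 9 mm more toward −y and then down.

>>> {"name": "jog_arm", "arguments": {"motion": [[0,-0.9,0,0,0,0,255],[0,-0.9,-1.2,0,0,0,255],[0,-0.9,-1.9,0,0,0,255],[0,-0.9,-2.0,0,0,0,255],[0,-0.9,-2.0,0,0,0,255]]}}

```text
time: 13.2
eef_pos: [0.5875, -0.3189, 0.0344]
eef_rot: [0.019, 1.0, 0.0, -0.0]
wrist_force: [-0.6, -0.1, -2.3]
width: 0.0186
grip_force: 59.6
```

>>> {"name": "jog_arm", "arguments": {"motion": [[0,0,-0.1,0,0,0,255],[0,0,-0.2,0,0,0,255],[0,0,-0.2,0,0,0,150],[0,0,-0.2,0,0,0,150],[0,0,-0.2,0,0,0,150]]}}

```text
time: 13.7
eef_pos: [0.588, -0.3192, 0.0331]
eef_rot: [0.019, 1.0, -0.0, 0.0]
wrist_force: [-0.0, -0.0, 0.3]
width: 0.0351
grip_force: 0.0
```

>>> {"name": "jog_arm", "arguments": {"motion": [[0,0,0,0,0,0,150],[0,0,3,0,0,0,150],[0,0,8,0,0,0,150],[0,0,11,0,0,0,150],[-1,5,11,0,0,0,120]]}}

```text
time: 14.2
eef_pos: [0.5804, -0.2769, 0.1468]
eef_rot: [0.024, 1.0, -0.003, 0.004]
wrist_force: [2.2, 0.3, -1.5]
width: 0.045
grip_force: 0.0
```

>>> {"name": "jog_arm", "arguments": {"motion": [[-1,5,0,0,0,4,120],[-3,10,0,0,0,8,120],[-5,15,0,0,0,12,120],[-7,20,0,0,0,16,120],[-8,25,0,0,0,18,120]]}}

```text
time: 14.7
eef_pos: [0.4994, -0.0321, 0.1429]
eef_rot: [-0.139, 0.99, -0.0, -0.0]
wrist_force: [1.4, -0.1, -0.1]
width: 0.0453
grip_force: 0.0
```

>>> {"name": "jog_arm", "arguments": {"motion": [[-2,5,0,0,0,0,120],[-4,10,0,0,0,0,120],[-6,15,0,0,0,0,120],[-7,20,0,0,0,0,120],[-7,24,0,0,0,0,120]]}}

```text
time: 15.2
eef_pos: [0.4297, 0.2061, 0.1431]
eef_rot: [-0.138, 0.99, -0.001, 0.0]
wrist_force: [1.5, -0.5, -0.6]
width: 0.0451
grip_force: 0.0
```

>>> {"name": "jog_arm", "arguments": {"motion": [[0,1,-2,0,0,0,120],[0,1,-3,0,0,0,120],[0,1,-3,0,0,0,120]]}}

```text
time: 15.5
eef_pos: [0.4303, 0.2137, 0.1116]
eef_rot: [-0.138, 0.99, -0.001, -0.001]
wrist_force: [-0.0, -1.1, -0.9]
width: 0.0452
grip_force: 0.0
```

Run:
```python
from h import *
a,d,W=look(['left_bracket','block'],'w7')
o=arm.get_obs();print(o['eef_rot'].round(3),o['width'],o['wrist_force'])
```

```text
tcp [0.4303 0.2137 0.1116] q [ 0.02  0.58 -0.85  2.07  0.63  0.77  0.62]
left_bracket [([0.43, 0.249, 0.0], 0.79)]
  mask 3900 0.71 topz 0.041 top rect [425. 245.] [29. 20.] 18.4 full [435. 264.] [80. 56.] 18.0
block [([0.418, 0.104, -0.002], 0.78)]
  mask 3345 0.82 topz 0.027 top rect [422. 105.] [38. 56.] 43.9 full [427. 100.] [38. 71.] 43.9
[-0.137  0.991 -0.     0.   ] 0.044973563276191834 [-0.88580891  0.208417    0.28349574]
```

View pics/w7.png

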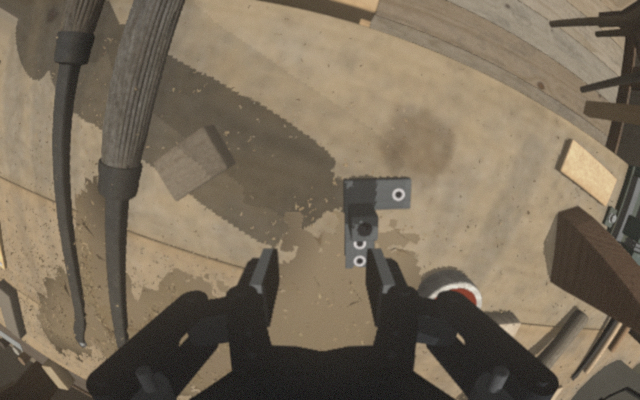

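The left bracket's post is at (364,228), with the short arm to the right and the long arm toward the gripper. The tin at (455,290) is clear of the gripper's path.

>>> {"name": "jog_arm", "arguments": {"motion": [[-0.1,3.2,0,0,0,2,120],[-0.1,3.2,-2,0,0,2,120],[-0.1,3.2,-3.5,0,0,2,120],[-0.1,3.2,-3.5,0,0,2,120],[-0.1,3.2,-3.5,0,0,2,120]]}}

```text
time: 16.25
eef_pos: [0.4303, 0.2464, 0.0782]
eef_rot: [-0.155, 0.988, -0.0, 0.0]
wrist_force: [-0.8, 0.1, -0.2]
width: 0.0456
grip_force: 0.0
```

>>> {"name": "jog_arm", "arguments": {"motion": [[-0.2,0,-3,0,0,0,120],[-0.2,0,-5.3,0,0,0,120],[-0.2,0,-5.3,0,0,0,120],[-0.2,0,-5.3,0,0,0,255],[-0.2,0,-5.3,0,0,0,255]]}}

```text
time: 16.75
eef_pos: [0.4288, 0.2471, 0.0263]
eef_rot: [-0.155, 0.988, 0.0, 0.001]
wrist_force: [-1.2, -1.1, 4.1]
width: 0.0188
grip_force: 58.8
```

>>> {"name": "jog_arm", "arguments": {"motion": [[0,0,0,0,0,0,255],[0,0,0,0,0,0,255],[0,0,0,0,0,0,255],[0,0,4,0,0,0,255],[0,0,9,0,0,0,255]]}}

```text
time: 17.25
eef_pos: [0.4269, 0.2461, 0.1154]
eef_rot: [-0.155, 0.988, -0.0, -0.002]
wrist_force: [2.7, -0.2, -3.3]
width: 0.0185
grip_force: 59.6
```

>>> {"name": "jog_arm", "arguments": {"motion": [[1,-5,1,0,0,-3,255],[3,-10,2,0,0,-6,255],[5,-15,2,0,0,-9,255],[6,-20,2,0,0,-12,255],[6,-25,2,0,0,-15,255]]}}

```text
time: 17.75
eef_pos: [0.489, 0.0059, 0.136]
eef_rot: [-0.023, 1.0, 0.0, 0.001]
wrist_force: [1.3, -0.0, -2.1]
width: 0.0188
grip_force: 59.7
```

>>> {"name": "jog_arm", "arguments": {"motion": [[0,-5,0,0,0,0,255],[-1,-10,0,0,0,0,255],[-3,-15,0,0,0,0,255],[-5,-20,0,0,0,0,255],[-7,-25,0,0,0,0,255]]}}

```text
time: 18.25
eef_pos: [0.4213, -0.2324, 0.1358]
eef_rot: [-0.025, 1.0, -0.0, 0.0]
wrist_force: [1.4, -0.4, -2.2]
width: 0.0184
grip_force: 59.7
```

>>> {"name": "jog_arm", "arguments": {"motion": [[0,-2,-2,0,0,0,255],[0,-2,-5,0,0,0,255],[0,-2,-5,0,0,0,255],[0,-2,-5,0,0,0,255]]}}

```text
time: 18.65
eef_pos: [0.4224, -0.2498, 0.0856]
eef_rot: [-0.025, 1.0, 0.0, -0.0]
wrist_force: [0.2, 0.5, -2.1]
width: 0.0187
grip_force: 59.6
```

Run:
```python
from h import *
a,d,W=look(['left_board','left_bracket'],'w8')
o=arm.get_obs();print(o['eef_rot'].round(3),o['width'],o['wrist_force'])
```

```text
tcp [ 0.4224 -0.2498  0.0856] q [ 0.97  0.62 -0.79  2.08  0.67  0.72  1.36]
left_board [([0.421, -0.302, 0.001], 0.88)]
  mask 25063 0.81 topz 0.01 top rect [ 424. -301.] [120. 170.] 3.3 full [ 427. -303.] [125. 175.] 3.4
left_bracket [([0.425, -0.248, 0.06], 0.93)]
  mask 7893 0.97 topz 0.1 top rect [ 423. -249.] [22. 19.] 2.5 full [ 432. -226.] [81. 81.] 2.6
[-0.025  1.    -0.001  0.001] 0.018960582127225897 [ 0.38106888 -0.46001712 -2.58172967]
```

View pics/w8.png

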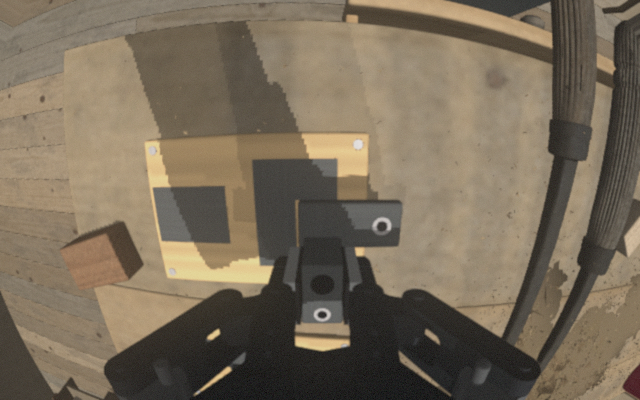

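The held bracket's short arm at (360,222) points +y. Its silhouette is at (290,200), so it needs to move left and nearer, then down.

>>> {"name": "jog_arm", "arguments": {"motion": [[-1.1,-3.5,0,0,0,0,255],[-1.1,-3.5,-2,0,0,0,255],[-1.1,-3.5,-4,0,0,0,255],[-1.1,-3.5,-4,0,0,0,255],[-1.1,-3.5,-4,0,0,0,255]]}}

```text
time: 19.4
eef_pos: [0.4116, -0.2851, 0.0454]
eef_rot: [-0.025, 1.0, 0.0, 0.0]
wrist_force: [0.9, -0.3, -2.7]
width: 0.0188
grip_force: 59.7
```

>>> {"name": "jog_arm", "arguments": {"motion": [[0,0,-0.8,0,0,0,255],[0,0,-1.2,0,0,0,255],[0,0,-1.2,0,0,0,255],[0,0,-1.2,0,0,0,150],[0,0,-1.2,0,0,0,120]]}}

```text
time: 19.9
eef_pos: [0.4116, -0.2856, 0.0331]
eef_rot: [-0.025, 1.0, -0.0, 0.0]
wrist_force: [-0.4, -0.4, 0.6]
width: 0.045
grip_force: 0.0
```

>>> {"name": "jog_arm", "arguments": {"motion": [[0,0,0,0,0,0,120],[0,0,0,0,0,0,120],[0,0,3,0,0,0,120],[0,0,8,0,0,0,120],[2,5,10,0,0,-8,90]]}}

```text
time: 20.4
eef_pos: [0.4261, -0.2496, 0.1322]
eef_rot: [0.05, 0.999, -0.001, 0.0]
wrist_force: [2.7, -0.7, -0.5]
width: 0.0551
grip_force: 0.0
```

>>> {"name": "jog_arm", "arguments": {"motion": [[3,5,0,0,0,-8,90],[5,10,0,0,0,-16,90],[6,15,0,0,0,-24,90],[7,20,0,0,0,-32,90],[6,25,0,0,0,-38,90]]}}

```text
time: 20.9
eef_pos: [0.4919, -0.0034, 0.1302]
eef_rot: [0.371, 0.929, 0.001, 0.001]
wrist_force: [0.7, 0.5, 0.5]
width: 0.0551
grip_force: 0.0
```

>>> {"name": "jog_arm", "arguments": {"motion": [[-3,5,-1,0,0,-2,95],[-5,9,-3,0,0,-2,95],[-7,11,-5,0,0,-2,95],[-7,11,-5,0,0,-2,95],[-7,11,-5,0,0,-2,95]]}}

```text
time: 21.4
eef_pos: [0.4196, 0.1049, 0.0799]
eef_rot: [0.383, 0.924, -0.0, -0.0]
wrist_force: [0.8, -0.7, 0.0]
width: 0.0537
grip_force: 0.0
```

Run:
```python
from h import *
a,d,W=look(['block'],'w9')
o=arm.get_obs();print(o['eef_rot'].round(3),o['width'])
for x in (.38,.39,.40,.41):
    m=(abs(W[...,0]-x)<.004)&(d>0)&(W[...,1]>0)&(W[...,1]<.075)&(W[...,2]>.012)&(W[...,2]<.05);print(x,W[m][:,1].max() if m.any() else None)
```

```text
tcp [0.4196 0.1049 0.0799] q [ 0.02  0.51 -0.53  2.23  0.51  0.52 -0.12]
block [([0.419, 0.106, -0.001], 0.59)]
  mask 4688 0.85 topz 0.027 top rect [422. 105.] [38. 56.] 44.8 full [423. 106.] [41. 56.] 45.1
[0.385 0.923 0.    0.   ] 0.053401326653964985
0.38 0.059266405790650595
0.39 0.05872456269545939
0.4 0.058043456037480345
0.41 None
```

View pics/w9.png

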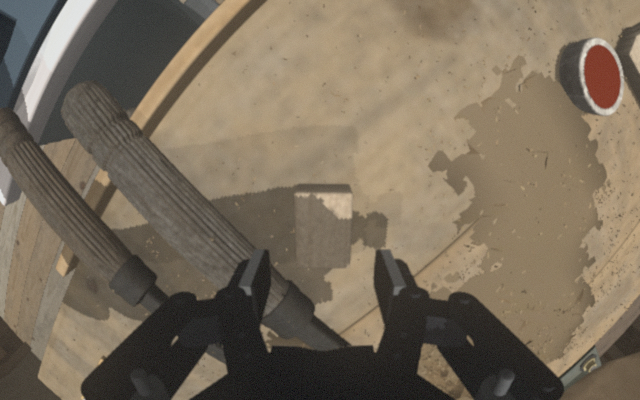

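The block is at (323,228), between the fingers and square to them. The handle's edge, at y=0.059, stays clear of the left finger.

>>> {"name": "jog_arm", "arguments": {"motion": [[0.1,0.1,-2,0,0,0,95],[0.1,0.1,-4,0,0,0,95],[0.1,0.1,-5,0,0,0,95],[0.1,0.1,-5.5,0,0,0,95],[0.1,0.1,-5.5,0,0,0,95]]}}

```text
time: 22.05
eef_pos: [0.4214, 0.1047, 0.025]
eef_rot: [0.384, 0.923, -0.0, -0.0]
wrist_force: [-0.4, -0.4, -0.1]
width: 0.0535
grip_force: 0.0
```

>>> {"name": "jog_arm", "arguments": {"motion": [[0,0,-0.6,0,0,0,95],[0,0,-1.0,0,0,0,95],[0,0,-1.0,0,0,0,255],[0,0,-1.0,0,0,0,255],[0,0,-1.0,0,0,0,255]], "force": 40}}

```text
time: 22.55
eef_pos: [0.4213, 0.1052, 0.0153]
eef_rot: [0.384, 0.923, 0.0, 0.0]
wrist_force: [-0.0, -0.1, -0.5]
width: 0.0372
grip_force: 40.0
```

>>> {"name": "jog_arm", "arguments": {"motion": [[0,0,0,0,0,0,255],[0,0,0,0,0,0,255],[0,0,3,0,0,0,255],[0,0,7,0,0,0,255],[0,0,10,0,0,0,255]]}}

```text
time: 23.05
eef_pos: [0.4209, 0.1053, 0.1168]
eef_rot: [0.384, 0.923, 0.0, -0.0]
wrist_force: [-0.4, -0.4, -0.3]
width: 0.0373
grip_force: 40.3
```

>>> {"name": "jog_arm", "arguments": {"motion": [[2,-5,1,0,0,-8,255],[4,-10,1,0,0,-16,255],[5,-15,1,0,0,-24,255],[6,-20,1,0,0,-32,255],[5,-25,1,0,0,-40,255]]}}

```text
time: 23.55
eef_pos: [0.4744, -0.1363, 0.1254]
eef_rot: [0.679, 0.734, 0.001, 0.001]
wrist_force: [1.0, 0.3, -0.8]
width: 0.037
grip_force: 40.4
```

>>> {"name": "jog_arm", "arguments": {"motion": [[-1,-5,0,0,0,-2,255],[-2,-10,0,0,0,-2,255],[-3,-15,0,0,0,-2,255],[-4,-20,0,0,0,-2,255],[-4,-20,-2,0,0,-2,255]]}}

```text
time: 24.05
eef_pos: [0.4305, -0.3428, 0.1063]
eef_rot: [0.693, 0.721, -0.001, 0.003]
wrist_force: [-0.5, -0.1, -1.4]
width: 0.0365
grip_force: 40.3
```

Run:
```python
from h import *
a,d,W=look(['left_board','block','left_bracket'],'w10')
o=arm.get_obs();print(o['eef_rot'].round(3),o['width'],o['wrist_force'])
```

```text
tcp [ 0.4305 -0.3428  0.1063] q [ 0.84  0.57 -0.39  1.92  0.32  0.71  0.3 ]
left_board [([0.421, -0.302, -0.001], 0.82)]
  mask 23225 0.81 topz 0.01 top rect [ 424. -301.] [121. 170.] 3.0 full [ 424. -302.] [126. 177.] 3.1
block [([0.426, -0.34, 0.089], 0.78)]
  mask 8989 0.6 topz 0.118 top rect [ 431. -343.] [38. 56.] 1.8 full [ 435. -343.] [59. 72.] 84.8
left_bracket [([0.414, -0.285, 0.007], 0.64)]
  mask 5324 0.6 topz 0.049 top rect [ 412. -284.] [20. 20.] 3.2 full [ 422. -270.] [82. 59.] 4.2
[0.689 0.725 0.    0.   ] 0.03723748203490048 [ 0.78603456 -0.76824714 -0.14422004]
```

View pics/w10.png

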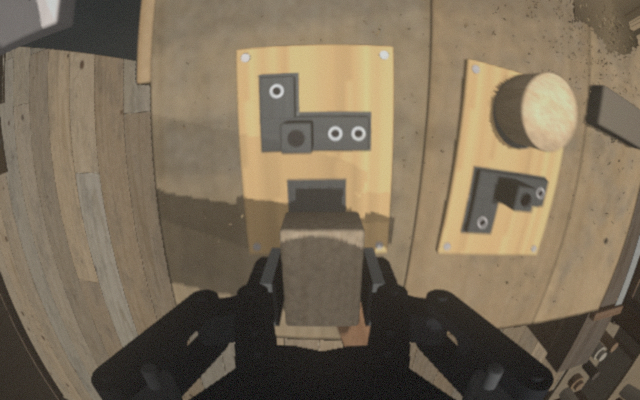

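The left bracket fills its silhouette at (300,115), the right kit at (505,150) looks right too, and the held block is just short of its rectangle at (317,195).

>>> {"name": "jog_arm", "arguments": {"motion": [[-0.4,-0.9,-2,0,0,0,255],[-0.4,-0.9,-5,0,0,0,255],[-0.4,-0.9,-6.5,0,0,0,255],[-0.4,-0.9,-7,0,0,0,255],[-0.4,-0.9,-7,0,0,0,255]]}}

```text
time: 24.9
eef_pos: [0.4291, -0.3424, 0.0353]
eef_rot: [0.689, 0.725, 0.0, -0.0]
wrist_force: [1.2, 0.3, -0.6]
width: 0.0372
grip_force: 40.3
```

>>> {"name": "jog_arm", "arguments": {"motion": [[-0.3,-0.9,0,0,0,0,255],[-0.3,-0.9,-0.8,0,0,0,255],[-0.3,-0.9,-1.2,0,0,0,255],[-0.3,-0.9,-1.2,0,0,0,255],[-0.3,-0.9,-1.2,0,0,0,120]]}}

```text
time: 25.4
eef_pos: [0.4256, -0.3522, 0.0231]
eef_rot: [0.689, 0.724, 0.0, -0.0]
wrist_force: [0.7, 0.2, -0.1]
width: 0.0453
grip_force: 0.0
```

>>> {"name": "jog_arm", "arguments": {"motion": [[0,0,0,0,0,0,90],[0,0,0,0,0,0,90],[0,0,0,0,0,0,90],[0,0,5,0,0,0,90],[0,0,10,0,0,0,90]]}}

```text
time: 25.9
eef_pos: [0.4248, -0.3514, 0.1231]
eef_rot: [0.689, 0.725, 0.0, -0.002]
wrist_force: [1.1, -1.2, 0.2]
width: 0.055
grip_force: 0.0
```

>>> {"name": "jog_arm", "arguments": {"motion": [[0,4,4,0,0,0,90],[0,9,8,0,0,0,90],[0,14,10,0,0,0,90],[0,18,10,0,0,0,90],[0,18,10,0,0,0,90]]}}

```text
time: 26.4
eef_pos: [0.4261, -0.1673, 0.2249]
eef_rot: [0.687, 0.726, 0.001, 0.001]
wrist_force: [0.6, -1.2, -0.1]
width: 0.0551
grip_force: 0.0
```

Run:
```python
from h import *
look(['left_board','block','left_bracket','right_board','right_bracket','blank'],'w11')
for c in ('top','side'):
    a,d=arm.read_camera(c)
    if c=='side': save(cv2.resize(a[190:310,190:400],None,fx=3.5,fy=3.5),'side_end')
    for n in ['block','left_bracket','right_bracket','blank','wax_tin','sanding_block','whetstone']:
        print(c,n,[(np.round(r['point'],3).tolist(),round(r['confidence'],2)) for r in arm.landmark_of(c,n)[:1]])
```

```text
tcp [ 0.4261 -0.1673  0.2249] q [ 0.67  0.3  -0.52  1.99  0.19  0.89  0.11]
left_board [([0.421, -0.303, -0.001], 0.62)]
  mask 7161 0.61 topz 0.01 top rect [ 424. -300.] [121. 170.] 2.7 full [ 423. -300.] [122. 170.] 2.8
block [([0.42, -0.352, 0.006], 0.62)]
  mask 1190 0.74 topz 0.035 top rect [ 425. -353.] [37. 57.] 3.5 full [ 425. -352.] [38. 57.] 3.3
left_bracket [([0.414, -0.285, 0.008], 0.63)]
  mask 1949 0.93 topz 0.049 top rect [ 412. -284.] [19. 21.] 2.4 full [ 413. -283.] [68. 94.] 62.4
right_board [([0.425, -0.352, 0.004], 0.39)]
  mask 2644 0.64 topz 0.01 top rect [ 558. -248.] [126. 237.] 69.0 full [ 562. -250.] [126. 244.] 69.0
right_bracket [([0.588, -0.323, 0.006], 0.63), ([0.423, -0.354, 0.007], 0.39)]
  mask 616 0.92 topz 0.048 top rect [ 530. -232.] [ 14. 206.] 36.9 full [ 541. -248.] [ 51. 243.] 45.6
blank [([0.596, -0.249, 0.01], 0.61)]
  mask 2125 0.83 topz 0.059 top rect [ 595. -248.] [58. 58.] 45.8 full [ 594. -247.] [59. 58.] 51.9
top block []
top left_bracket []
top right_bracket [([0.591, -0.318, 0.009], 0.59)]
top blank [([0.594, -0.248, 0.009], 0.71)]
top wax_tin [([0.49, 0.355, -0.001], 0.82)]
top sanding_block [([0.474, -0.451, 0.001], 0.61)]
top whetstone [([0.749, -0.228, 0.002], 0.71)]
side block [([0.426, -0.354, 0.006], 0.67)]
side left_bracket [([0.416, -0.286, 0.007], 0.64)]
side right_bracket [([0.582, -0.323, 0.007], 0.86)]
side blank [([0.594, -0.252, 0.003], 0.86)]
side wax_tin [([0.474, -0.45, 0.0], 0.68)]
side sanding_block [([0.474, -0.45, 0.0], 0.68)]
side whetstone [([0.746, -0.232, 0.0], 0.88)]
```

View pics/w11.png

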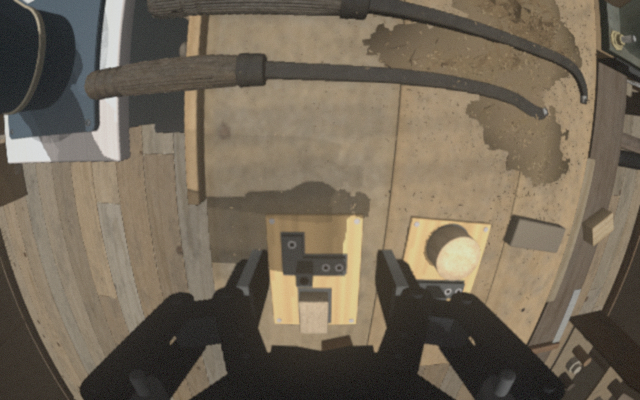

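All four things rest on their silhouettes: the left bracket at (305,265), the block at (313,315), the blank at (457,252), and the right bracket beside the blank. Every measured error is under 5 mm, and the bystanders have not moved.

```bash
python3 -c "
from station import arm
print(arm.sign_off())"
```

```text
the job is handed in; nothing more can be done
None
```

Both kits are made up and handed in at about 27 s on the robot's clock: by my measurements all four parts sit within about 5 mm of their silhouettes and the bystanders have not moved, but the sign-off returned no verdict.

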